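# Unlock the sample safe's sprung hood with its key

### The arm

A 6-joint arm with a two-finger parallel gripper is mounted at the origin on the work surface. World frame = base frame: x ahead of the robot, y to its left, z up, the work surface at z = 0. Lengths are in m, angles in rad, forces in N, time in s.
With the tool pointing down it reaches from about 0.15 to 0.775 m from the base axis. Payload 6.1 kg.
Tool frame: the origin (TCP) lies where the fingers leave the gripper's body, on its centre line; the fingertips stand 73 mm ahead of it and the grasp point (between the pads) lies 54 mm ahead of it; z points along the fingers, y is the direction in which the jaws open and shut (so a half turn about z gives the same grasp; the last joint's range is limited). The gripper opens to 85 mm and grips with 20 to 120 N. Pads are 22 mm wide; open, the fingers measure 114 mm over their backs; the gripper's body (76 mm by 85 mm) begins 54 mm behind the grasp point. The pads swing forward as they close: fully open they stand 13 mm farther back than shut.
Start: joints at [-1.141, 0.126, -0.04, 1.405, 0, 1.571], TCP at [0.219, -0.477, 0.304] pointing down, gripper open.
Joint ranges: [-2.72, 2.72], [-0.95, 1.95], [-1.27, 1.35], [-1.78, 2.02], [-1.46, 1.47], [-3.14, 3.14]. Speed limits (rad/s): [2.39, 2.39, 3.01, 3.14, 3.14, 3.14].

### API

Orientations are given as a 3x3 rotation matrix whose columns are the frame's x, y, z axes.
In Python, from station import bot, viewer gives the robot as it stands.
- The arm moves only by the shell command python3 -m handwheel 'ROWS' [OPENING]. ROWS is JSON, a list of rows, each an object with "travel": the shift along the tool's x, y, z in m, a list of three; "turn": the turn, a rotation vector about the tool's x, y, z in degrees, a list of three. In form: [{"travel": [tx, ty, tz], "turn": [ax, ay, az]}, ...]. A call has 1 to 12 rows; each row is the pose to reach, as a shift and turn from the pose commanded when the call began, along the tool's axes at that moment; what a row does not reach only later rows make up. A row lasts 1/8 s, in which the tool goes at most 62.5 mm and 10.7 degrees, less where a joint would pass 70% of its speed; a pose out of reach is approached as far as the arm can. A call with a gripper value outside its range is refused whole. OPENING is the opening, from -1 (shut) to 1 (fully open), set as the call begins (- or left out, the last holds). The fingers move at their own pace and stop on an object; the grip force is fixed at half the most. Time passes only in rows, so rows that repeat a pose let the fingers close. It gives the time, the measured TCP pose, the force and the opening at its end, in the units of the state.
- bot.observe(): the state, without advancing time (a new reading comes with each control period).
- viewer.capture(name): name is "scene" or "top"; returns a dict with "pixels" (480x640x3 uint8, blue, green, red), "vfov" (degrees; the focal length in pixels is half the picture's height over the tangent of half this angle, whatever the lens; pixels are square), "cx", "cy" (the principal point, pixels), "rvec" (rotation vector, rad) and "tvec" (3), from world to camera coordinates, as OpenCV has them. Camera axes: x right, y down, z forward; pixel columns grow to the right and rows downward; lengths in m; the calibration is good to about 2 mm. A picture is of the moment at which its call begins. There is no depth.
- bot.close_job(): hands the job in, once; it reports no verdict.
The state is a dict: "t": time; "joint_pos": joint angles; "joint_vel": joint speeds; "joint_efforts": joint torques, N m; "eef_pos": TCP position; "tcp_rot": TCP orientation; "force": force on the tool from outside, world axes, zero at the start; "wrist_torque": the same for the moment, N m; "finger_gap": finger opening in m.
Only numpy, scipy, OpenCV 4.12 (cv2) and the standard library are available. Lean on these libraries where they do the work, as an engineer would, in place of code of your own. Each camera call takes 0.05 s, during which the arm holds its last target.

### The job

Take the yellow-headed key from the aluminium key rack, feel for the slot of the brass lock on the white sample safe's deck, and push the key fully home without forcing it. Then turn the key clockwise until the hidden cam lets go and the clear hood springs up by itself. Leave the key fully in the lock, let go, and leave the other keys in the rack and the rest of the bench as it is.

Things in the scene. Friction and masses are not known exactly. Their poses are not given: they have to be found in the camera images.
- key: the right key, yellow head, 70 g, upright in one of the rack's three slots (which one varies). Origin at the centre of the blade's tip; z up through the head, x along the width of blade and head, y across their thickness. Steel blade 20 (x) by 4 (y) by 22 mm long, its last 3 mm 19.4 by 3.4. Both ways round fit the lock
- key_collar (a point): on the key's axis 22 mm above the tip: underside of its round steel collar (22 mm across, 10 mm high), the stop that comes to rest on the lock's brass face when the key is fully home
- key_bow (a point): centre of the yellow head, 52 mm above the tip; the head is a flat block 30 (key's x) by 12 (y) by 40 mm tall, 32 to 72 mm above the tip; grip it here across its 12 mm thickness
- rack: aluminium block 220 by 60 by 34 mm high, fixed; origin under its centre, x along its length. Three slots along its length at x = -68, 0, 68 mm, 23.5 by 7.5 mm and 26 mm deep; each key's collar rests on the block's top, its tip 12 mm above the table: lift a key straight up at least 25 mm to clear the rack
- key_blue: wrong key with a blue head, same size with a narrower blade, in the rack; leave it. Origin at its tip
- key_red: wrong key with a red head, likewise in the rack; leave it. Origin at its tip
- safe: white steel box 280 (x) by 240 (y) by 100 mm high, fixed; origin under its centre, x from the lock deck (near the robot) to the hood's hinge. The lock deck is the top from x = -140 to -30 mm at 100 mm height; the clear-panelled hood (14 mm thick, top at 115 mm) covers the rest. Inside, a cam on the lock's plug holds the hood down
- keyway (a point): centre of the lock's face on the plug's vertical axis, 107 mm above the table, 85 mm before the safe's centre; axes as the safe's. Brass plug 33 mm across in a dark steel ring (50 mm across, top 1 mm lower). Its slot is 21.5 by 5.2 mm and 24 mm deep. The slot's long axis lies at an unmeasured angle (it may be any; half a turn gives the same): feel or look for it
- slot_floor (a point): on the plug's axis, bottom of the slot, 24 mm below the lock's face. A key within about 0.1 rad of the slot's angle (and 1 mm of the axis) drops in; otherwise it stands on the face. Fully home, the key's tip is 22 mm below the face. More than 50 N between key and safe counts as forcing
- deck_mark (a point): small red mark on the safe's deck, 34 mm to the safe's +y of the plug's axis. The plug turns clockwise from above, by the key, against some 0.09 N m of friction, and stays where left. The cam lets go when the plug has turned about 0.95 rad from where its slot lay at the start (the key may need 0.1 more, for its play); a solid stop follows at 1.35 rad
- hood (a joint): hood angle, rad: 0 shut and held by the cam, rising to 0.8 fully open once let go; it lifts by itself in about 2 s, front edge first (the edge is 60 mm from the lock and moves up and away from it)
- plate_box: purple plate box 128 by 86 by 45 mm, bystander
- bottle: clear bottle with blue cap, 70 mm across, 150 mm tall, bystander
- beaker: glass beaker 70 mm across, 90 mm tall, bystander
- jar: amber jar 60 mm across, 80 mm tall, bystander
- wrench: steel wrench lying on the bench, bystander

How it is judged:
By the outcome, as a careful person would: the job done as asked, in the order asked, and still so for the second after the job is handed in, with the robot touching nothing.
It also fails if it takes over 72 s, if anything falls off the work surface, if the arm or the gripper's body presses on something with over 40 N, if the wrist force passes 120 N, or if a joint passes its speed limit or range.

## Working session

There is one attempt and no reset: what is moved stays moved. The work goes in short steps, Python scripts to look and compute and a shell command to move; the robot and the scene stay as the last step left them, time stands still between calls to the robot, and variables do not carry over. Pictures are saved under pics/ and viewed, and the job is handed in when it is done.

```bash
mkdir -p pics; ls
python3 - <<'E'
from station import bot, viewer
import cv2
for n in("scene","top"):
    c=viewer.capture(n); cv2.imwrite(f"pics/{n}0.png",c["pixels"]); print(n,{k:v for k,v in c.items() if k!="pixels"})
print(bot.observe())
E
```

```text
pics
scene {'vfov': 52.73994016304712, 'cx': 316.6017046205932, 'cy': 242.25442101702654, 'rvec': array([ 1.99957826,  0.95461239, -0.50680331]), 'tvec': array([-0.32654548, -0.1663811 ,  1.66802231])}
top {'vfov': 45.23023458009901, 'cx': 323.44947720080734, 'cy': 234.018213486779, 'rvec': array([ 2.16536964, -2.23018805,  0.07077517]), 'tvec': array([1.49969625e-03, 5.30627519e-01, 1.88867573e+00])}
{'t': 0.1, 'joint_pos': array([-1.14099925e+00,  1.26362264e-01, -4.04977523e-02,  1.40543590e+00,
        7.45857402e-06,  1.57081142e+00]), 'joint_vel': array([-0.00085879, -0.00163885,  0.00425386,  0.00034683, -0.00111531,
        0.00098604]), 'joint_efforts': array([ 1.10620484e-03, -4.36905813e+01,  3.53604913e+01,  1.37279902e-02,
        1.69128034e-04,  9.30189685e-06]), 'eef_pos': array([ 0.21865006, -0.47700685,  0.30318818]), 'tcp_rot': array([[ 9.09056617e-01,  4.16672156e-01, -6.18078237e-04],
       [ 4.16672614e-01, -9.09055590e-01,  1.36631018e-03],
       [ 7.43593074e-06, -1.49958958e-03, -9.99998876e-01]]), 'force': array([-0.39672377,  0.63054311,  0.37621304]), 'wrist_torque': array([ 0.00146093, -0.03986218, -0.00324021]), 'finger_gap': 0.08559891158135989}
```

View pics/scene0.png

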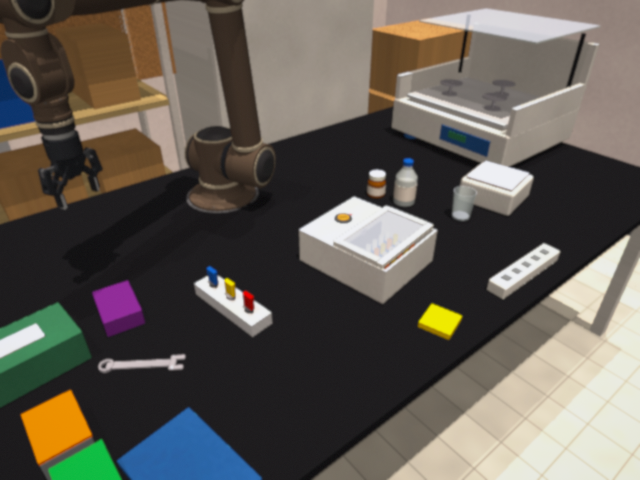

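View pics/top0.png

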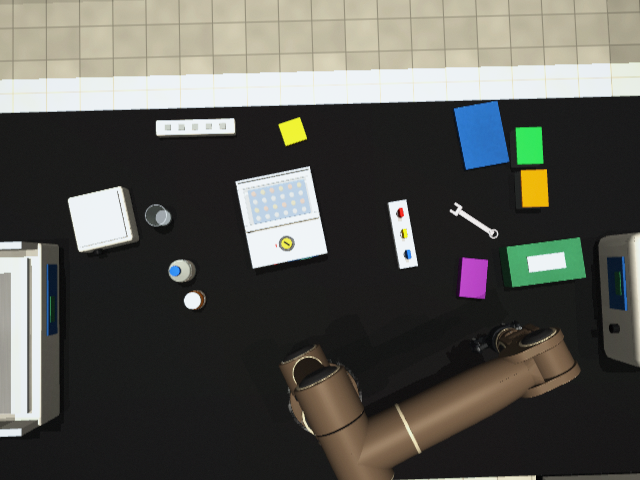

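The yellow key is in the rack's middle slot: (405,233) in the top view, (230,288) in the scene view. The lock is at (287,243) in the top view. Next I'll measure both.

```bash
cat > h.py <<'E'
import numpy as np, cv2
from station import bot, viewer
def K(c):
    f=240/np.tan(np.radians(c["vfov"]/2)); return np.array([[f,0,c["cx"]],[0,f,c["cy"]],[0,0,1]])
def ray(c,uv):
    R=cv2.Rodrigues(c["rvec"])[0]; o=-R.T@c["tvec"]; d=R.T@np.linalg.inv(K(c))@np.array([uv[0],uv[1],1.]); return o,d
def onz(c,uv,z):
    o,d=ray(c,uv); return o+d*(z-o[2])/d[2]
def two(c1,u1,c2,u2):
    A=np.zeros((3,3));b=np.zeros(3);L=[]
    for c,u in((c1,u1),(c2,u2)):
        o,d=ray(c,u);d=d/np.linalg.norm(d);P=np.eye(3)-np.outer(d,d);A+=P;b+=P@o;L.append((o,d))
    p=np.linalg.solve(A,b); return p,[np.linalg.norm(np.cross(p-o,d)) for o,d in L]
def proj(c,p): return cv2.projectPoints(np.array([p],float),c["rvec"],c["tvec"],K(c),None)[0].ravel()
def blobs(c,lo,hi,roi=None,mina=4):
    h=cv2.cvtColor(c["pixels"],cv2.COLOR_BGR2HSV);m=cv2.inRange(h,np.array(lo),np.array(hi))
    if roi: 
        k=np.zeros_like(m);x0,y0,x1,y1=roi;k[y0:y1,x0:x1]=255;m&=k
    n,l,s,ce=cv2.connectedComponentsWithStats(m)
    return [(s[i,4],ce[i].round(2).tolist(),s[i,:4].tolist()) for i in range(1,n) if s[i,4]>=mina],m
E
python3 - <<'E'
from h import *
s=viewer.capture("scene");t=viewer.capture("top")
cv2.imwrite("pics/lockt.png",cv2.resize(t["pixels"][225:262,265:310],None,fx=16,fy=16,interpolation=cv2.INTER_CUBIC))
cv2.imwrite("pics/lockt_s.png",cv2.resize(s["pixels"][200:235,320:370],None,fx=16,fy=16,interpolation=cv2.INTER_CUBIC))
cv2.imwrite("pics/rackt.png",cv2.resize(t["pixels"][195:275,375:430],None,fx=7,fy=7,interpolation=cv2.INTER_CUBIC))
for n,c,roi in(("t",t,(380,190,425,280)),("s",s,(190,255,275,335))):
    for nm,lo,hi in(("y",(20,120,90),(35,255,255)),("b",(100,120,50),(125,255,255)),("r",(0,150,60),(8,255,255))):
        print(n,nm,blobs(c,lo,hi,roi)[0])
for nm,c,roi in(("t",t,(230,160,335,275)),("s",s,(290,190,440,300))):
    print(nm,"brass",blobs(c,(12,90,60),(35,255,255),roi)[0],"red",blobs(c,(0,70,60),(10,255,255),roi,1)[0],blobs(c,(170,70,60),(180,255,255),roi,1)[0])
# rack & safe outlines in top
for roi,nm in(((380,190,425,280),"rack"),((225,155,335,278),"safe")):
    b,m=blobs(t,(0,0,110),(180,255,255),roi); m=cv2.morphologyEx(m,cv2.MORPH_CLOSE,np.ones((15,15)))
    cs=cv2.findContours(m,0,2)[0];r=max(cs,key=cv2.contourArea);bx=cv2.boxPoints(cv2.minAreaRect(r));print(nm,bx.round(1).tolist())
    print(np.array([onz(t,p,.034 if nm=="rack" else .1) for p in bx]).round(4).tolist())
E
```

```text
t y [(np.int32(39), [404.1, 233.15], [402, 229, 5, 9])]
t b [(np.int32(43), [407.63, 253.98], [405, 250, 6, 9])]
t r [(np.int32(39), [400.33, 212.18], [398, 208, 6, 9])]
s y [(np.int32(150), [229.85, 286.48], [225, 278, 11, 19])]
s b [(np.int32(158), [211.91, 273.58], [206, 265, 12, 20])]
s r [(np.int32(152), [248.35, 299.07], [243, 290, 12, 21])]
t brass [(np.int32(97), [286.1, 242.95], [281, 238, 11, 11])] red [(np.int32(2), [276.0, 245.5], [276, 245, 1, 2]), (np.int32(2), [275.5, 264.0], [275, 264, 2, 1])] [(np.int32(1), [274.0, 264.0], [274, 264, 1, 1])]
s brass [(np.int32(6), [370.0, 195.33], [368, 194, 5, 3]), (np.int32(10), [376.6, 196.5], [374, 196, 6, 2]), (np.int32(78), [342.95, 217.04], [337, 214, 13, 7]), (np.int32(16), [405.81, 250.0], [402, 247, 8, 7]), (np.int32(12), [393.17, 260.08], [391, 258, 6, 5])] red [(np.int32(1), [384.0, 195.0], [384, 195, 1, 1]), (np.int32(11), [411.55, 245.73], [410, 244, 5, 5]), (np.int32(12), [399.08, 255.83], [397, 254, 5, 5]), (np.int32(11), [386.45, 265.64], [384, 264, 6, 4])] []
rack [[387.20001220703125, 202.0], [405.8999938964844, 198.6999969482422], [417.8999938964844, 265.70001220703125], [399.20001220703125, 269.0]]
[[0.6285, -0.2265, 0.034], [0.6378, -0.2883, 0.034], [0.4169, -0.3191, 0.034], [0.4079, -0.2576, 0.034]]
safe [[234.6999969482422, 180.6999969482422], [309.8999938964844, 165.60000610351562], [327.6000061035156, 253.89999389648438], [252.39999389648438, 268.8999938964844]]
[[0.7032, 0.2626, 0.1], [0.7444, 0.0232, 0.1], [0.4627, -0.0244, 0.1], [0.4225, 0.2131, 0.1]]
```

View pics/lockt.png

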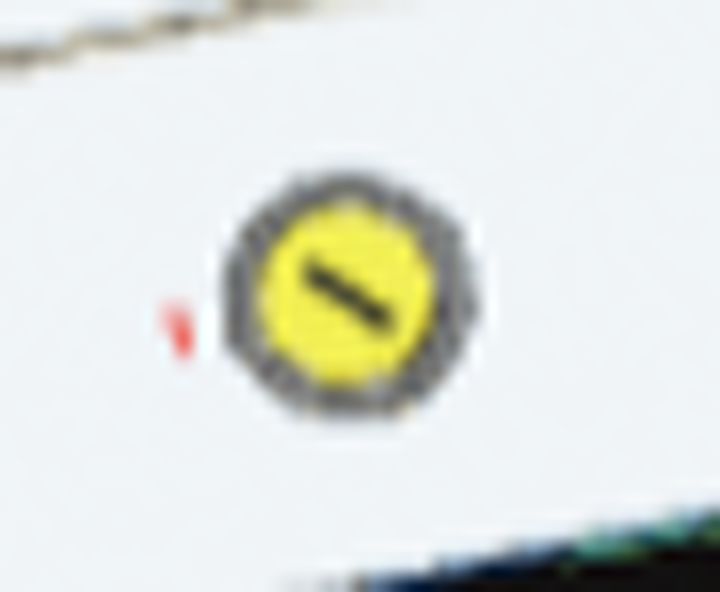

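View pics/lockt_s.png

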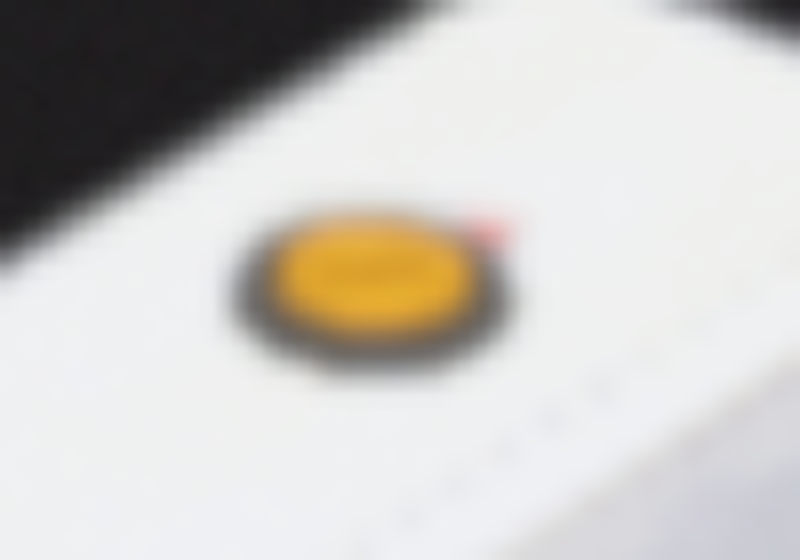

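View pics/rackt.png

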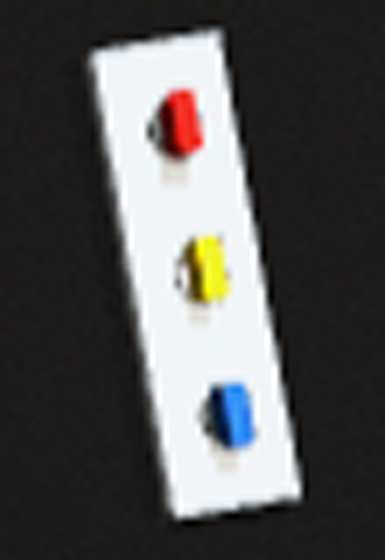

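Run:
```python
from h import *
s=viewer.capture("scene");t=viewer.capture("top")
def head(c,roi,lo,hi):
    b,m=blobs(c,lo,hi,roi);mm=cv2.moments(m,True);return mm["m10"]/mm["m00"],mm["m01"]/mm["m00"]
for nm,lo,hi in(("y",(20,120,60),(35,255,255)),("b",(100,120,40),(125,255,255)),("r",(0,150,50),(8,255,255))):
    ut=head(t,(380,190,425,280),lo,hi);us=head(s,(190,255,275,335),lo,hi);print(nm,two(s,us,t,ut),onz(t,ut,.075))
lt=head(t,(275,230,300,256),(20,100,60),(35,255,255));ls=head(s,(330,208,360,228),(12,90,60),(35,255,255))
print("lock",lt,ls,two(s,ls,t,lt),onz(t,lt,.107),onz(s,ls,.107))
g=cv2.cvtColor(t["pixels"],cv2.COLOR_BGR2GRAY).astype(float)
# ring+plug (nonwhite) centroid
h=t["pixels"].astype(float).min(2)[228:260,278:297]
w=np.clip(235-h,0,None); w[w<25]=0
n,l=cv2.connectedComponents((w>0).astype(np.uint8)); k=l[15,8]; m=(l==k).astype(np.uint8);cs=cv2.findContours(m,0,2)[0]
e=cv2.fitEllipse(max(cs,key=len));print("ring ell",e,onz(t,(e[0][0]+278,e[0][1]+228),.106))
# slot: dark weights within plug using value
v=t["pixels"][...,1].astype(float)[238:249,281:293];print(v.astype(int))
yy,xx=np.mgrid[238:249,281:293];r=np.hypot(xx-lt[0],yy-lt[1]);wt=np.where(r<4.3,np.clip(200-v,0,None),0)
cx,cy=(wt*xx).sum()/wt.sum(),(wt*yy).sum()/wt.sum();C=np.cov(np.stack([xx.ravel(),yy.ravel()]),aweights=wt.ravel());ev,V=np.linalg.eigh(C);d=V[:,1]
p0,p1=onz(t,(cx-d[0]*3,cy-d[1]*3),.107),onz(t,(cx+d[0]*3,cy+d[1]*3),.107)
print("slot px",cx,cy,d,ev,"c",(p0+p1)/2,"ang deg",np.degrees(np.arctan2(*(p1-p0)[[1,0]])))
print("mark",onz(t,(276.,245.5),.1))
o,_=ray(t,(0,0));print("topcam",o,"scenecam",ray(s,(0,0))[0])
```

```text
y (array([ 0.52381592, -0.27085182,  0.06667717]), [np.float64(0.002173028051190073), np.float64(0.0021730280511899564)]) [ 0.52229413 -0.27149597  0.075     ]
b (array([ 0.45604918, -0.28069208,  0.06789648]), [np.float64(0.0011488225077777706), np.float64(0.0011488225077777737)]) [ 0.45538541 -0.28060806  0.075     ]
r (array([ 0.59178585, -0.26193836,  0.06635688]), [np.float64(0.0018253367680443856), np.float64(0.0018253367680445228)]) [ 0.59006321 -0.26224604  0.075     ]
lock (286.1489361702128, 242.88297872340425) (342.94871794871796, 217.03846153846155) (array([0.50222804, 0.1062024 , 0.1036035 ]), [np.float64(0.0017851315141869215), np.float64(0.0017851315141867766)]) [0.50093602 0.10464567 0.107     ] [0.50734505 0.10393227 0.107     ]
ring ell ((8.330660820007324, 15.106778144836426), (15.382746696472168, 15.779735565185547), 146.06393432617188) [0.50025767 0.10414896 0.106     ]
[[129 119 132 177 198 216 215 174 157 115 128 160]
 [126 118 207 233 238 239 239 232 219 178 131 131]
 [120 199 238 227 239 238 239 238 238 231 135 128]
 [150 237 226 150 199 227 239 239 239 236 185 127]
 [178 238 222 107  75 155 211 239 239 238 231 137]
 [208 238 238 206 146  77 109 198 227 239 226 119]
 [200 238 239 237 224 190 109  72 166 237 200  88]
 [169 238 239 238 238 237 205 141 164 237 163 111]
 [165 206 233 237 239 238 238 223 225 211  99 123]
 [122 125 189 229 239 238 237 228 218 126 112 124]
 [121 129 125 180 200 199 207 186 156 110 118 144]]
slot px 286.3227176220807 243.09341825902337 [-0.8290789  -0.55913163] [0.19665185 3.70947339] c [0.50025998 0.104119   0.107     ] ang deg 54.34696809233707
mark [0.49391973 0.13718056 0.1       ]
topcam [0.42599668 0.00515346 1.9149841 ] scenecam [ 1.35119831 -0.66816924  0.8027615 ]
```

The slot's long axis lies at about 54° in world. The key is at (0.523, -0.271) with yaw 8°, and the lock at (0.5005, 0.1042). I'll grip with the tool half-turned (yaw 188°), so the last joint has room for the clockwise turn.

```bash
python3 -m handwheel '[{"travel":[0.03,-0.005,0],"turn":[0,0,-10]},{"travel":[0.06,-0.01,0],"turn":[0,0,-20]},{"travel":[0.09,-0.015,0],"turn":[0,0,-30]},{"travel":[0.12,-0.02,0],"turn":[0,0,-40]},{"travel":[0.15,-0.025,0],"turn":[0,0,-50]},{"travel":[0.18,-0.03,0],"turn":[0,0,-60]},{"travel":[0.21,-0.035,0],"turn":[0,0,-70]},{"travel":[0.24,-0.04,0],"turn":[0,0,-80]},{"travel":[0.27,-0.045,0],"turn":[0,0,-90]},{"travel":[0.30,-0.05,0],"turn":[0,0,-100]},{"travel":[0.33,-0.055,0],"turn":[0,0,-110]},{"travel":[0.3625,-0.0604,0],"turn":[0,0,-120]}]' 0
cat > st.py <<'E'
from h import *
import sys
o=bot.observe();R=o["tcp_rot"]
print("t",o["t"],"pos",o["eef_pos"].round(4),"yawx",np.degrees(np.arctan2(R[1,0],R[0,0])).round(2),"z",R[:,2].round(4),"F",o["force"].round(1),"M",o["wrist_torque"].round(2),"gap",round(o["finger_gap"],4),"q",o["joint_pos"].round(3))
if len(sys.argv)>1:
    T=[float(x) for x in sys.argv[1:]]
    print("need travel",(R.T@(np.array(T[:3])-o["eef_pos"])).round(4), "turnz", -((T[3]-np.degrees(np.arctan2(R[1,0],R[0,0]))+180)%360-180) if len(T)>3 else "")
E
python3 st.py .523 -.271 .2 188
```

```text
t: 1.8
eef_pos: [0.5238, -0.2707, 0.3039]
tcp_rot: [[-0.819, 0.574, -0.0], [0.574, 0.819, -0.0], [0.0, -0.0, -1.0]]
force: [0.1, -0.6, 0.1]
finger_gap: 0.0428
t 1.8 pos [ 0.5238 -0.2707  0.3039] yawx 144.95 z [-1.e-04 -0.e+00 -1.e+00] F [ 0.1 -0.6  0.1] M [ 0.05 -0.05 -0.02] gap 0.0428 q [-0.477  0.25   0.112  1.432 -0.     0.135]
need travel [ 0.0005 -0.0007  0.1039] turnz -43.05377196300043
```

```bash
python3 -m handwheel '[{"travel":[0,0,0.025],"turn":[0,0,-10]},{"travel":[0,0,0.05],"turn":[0,0,-20]},{"travel":[0,0,0.075],"turn":[0,0,-30]},{"travel":[0,0,0.1],"turn":[0,0,-40]},{"travel":[0,0,0.1],"turn":[0,0,-43]},{"travel":[0,0,0.1],"turn":[0,0,-43]}]'
python3 - <<'E'
from h import *
for n,(x0,y0,x1,y1) in(("top",(375,195,430,275)),("scene",(180,230,280,335))):
    c=viewer.capture(n);cv2.imwrite(f"pics/pre_{n}.png",cv2.resize(c["pixels"][y0:y1,x0:x1],None,fx=6,fy=6,interpolation=cv2.INTER_CUBIC))
E
python3 st.py .523 -.271 .122 188
```

```text
t: 2.55
eef_pos: [0.523, -0.2712, 0.2035]
tcp_rot: [[-0.991, -0.132, -0.001], [-0.132, 0.991, 0.0], [0.001, 0.0, -1.0]]
force: [-0.8, -0.3, -0.0]
finger_gap: 0.043
t 2.65 pos [ 0.5233 -0.2714  0.2042] yawx -172.43 z [ 5.e-04 -3.e-04 -1.e+00] F [-0.7 -0.3  0.1] M [-0.01  0.03  0.05] gap 0.0426 q [-0.478  0.263 -0.09   1.217 -0.    -0.61 ]
need travel [0.0003 0.0004 0.0822] turnz -0.43406898964883567
```

View pics/pre_scene.png

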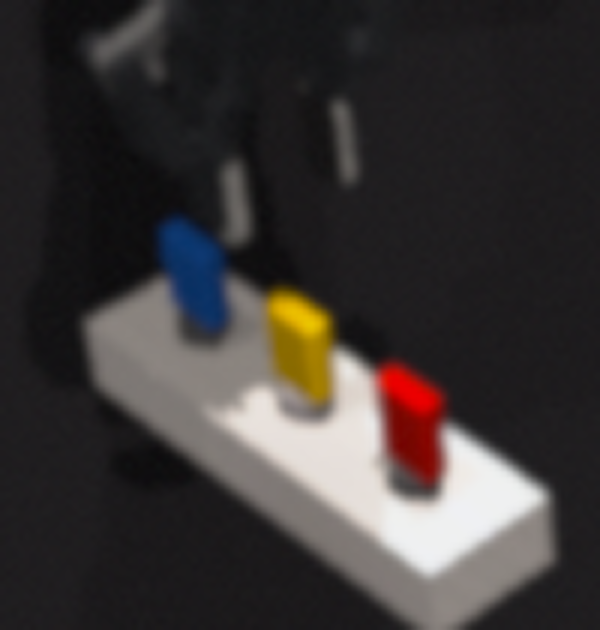

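The open pads straddle the yellow head at crop (300,345), i.e. scene (230,287). Next I descend.

```bash
python3 -m handwheel '[{"travel":[0,0,0.02],"turn":[0,0,-0.4]},{"travel":[0,0,0.04],"turn":[0,0,-0.4]},{"travel":[0,0,0.06],"turn":[0,0,-0.4]},{"travel":[0,0,0.072],"turn":[0,0,-0.4]},{"travel":[0,0,0.081],"turn":[0,0,-0.4]},{"travel":[0,0,0.081],"turn":[0,0,-0.4]}]'; python3 st.py .523 -.271 .122 188
```

```text
t: 3.4
eef_pos: [0.523, -0.2712, 0.1226]
tcp_rot: [[-0.99, -0.139, -0.0], [-0.139, 0.99, 0.0], [0.0, 0.0, -1.0]]
force: [-0.2, -0.1, 0.2]
finger_gap: 0.0429
t 3.4 pos [ 0.523  -0.2712  0.1226] yawx -171.98 z [-5.e-04  3.e-04 -1.e+00] F [-0.2 -0.1  0.2] M [ 0.03  0.08 -0.02] gap 0.0429 q [-0.478  0.303 -0.221  1.047  0.    -0.618]
need travel [-0.      0.0002  0.0006] turnz 0.01849396613670251
```

```bash
python3 -m handwheel '[{"travel":[0,0,0],"turn":[0,0,0]},{"travel":[0,0,0],"turn":[0,0,0]},{"travel":[0,0,0],"turn":[0,0,0]},{"travel":[0,0,0],"turn":[0,0,0]},{"travel":[0,0,0],"turn":[0,0,0]},{"travel":[0,0,0],"turn":[0,0,0]}]' -1; python3 st.py
```

```text
t: 4.15
eef_pos: [0.5235, -0.2715, 0.1236]
tcp_rot: [[-0.99, -0.14, 0.001], [-0.14, 0.99, -0.001], [-0.001, -0.001, -1.0]]
force: [-0.3, 0.1, 5.9]
finger_gap: 0.0108
t 4.15 pos [ 0.5235 -0.2715  0.1236] yawx -171.97 z [ 1.1e-03 -6.0e-04 -1.0e+00] F [-0.3  0.1  5.9] M [ 0.02  0.06 -0.02] gap 0.0108 q [-0.478  0.303 -0.22   1.047 -0.    -0.619]
```

```bash
python3 -m handwheel '[{"travel":[0,0,-0.008],"turn":[0,0,0]},{"travel":[0,0,-0.02],"turn":[0,0,0]},{"travel":[0,0,-0.04],"turn":[0,0,0]},{"travel":[0,0,-0.07],"turn":[0,0,0]},{"travel":[0,0,-0.1],"turn":[0,0,0]},{"travel":[0,0,-0.135],"turn":[0,0,0]},{"travel":[0,0,-0.135],"turn":[0,0,0]}]'
python3 - <<'E'
from h import *
for n,(x0,y0,x1,y1) in(("top",(375,195,430,275)),("scene",(180,190,280,335))):
    c=viewer.capture(n);cv2.imwrite(f"pics/lift_{n}.png",cv2.resize(c["pixels"][y0:y1,x0:x1],None,fx=4,fy=4,interpolation=cv2.INTER_CUBIC))
E
python3 st.py .5003 .1043 .26 234.3
```

```text
t: 5.03
eef_pos: [0.5241, -0.2716, 0.2616]
tcp_rot: [[-0.99, -0.14, 0.005], [-0.14, 0.99, -0.002], [-0.005, -0.003, -1.0]]
force: [0.4, -0.4, -0.2]
finger_gap: 0.0113
t 5.125 pos [ 0.5231 -0.2711  0.258 ] yawx -171.97 z [ 4.e-04  2.e-04 -1.e+00] F [-0.4  0.4 -1.4] M [ 0.01 -0.    0.  ] gap 0.0112 q [-0.478  0.251  0.012  1.332  0.    -0.618]
need travel [-0.0299  0.3749 -0.0019] turnz -46.26975681872
```

View pics/lift_scene.png

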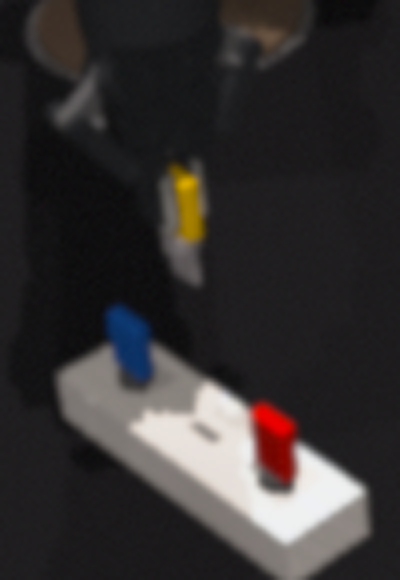

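```bash
python3 -m handwheel '[{"travel":[0,0.02,0],"turn":[0,0,-3]},{"travel":[0,0.05,0],"turn":[0,0,-8]},{"travel":[-0.002,0.085,0],"turn":[0,0,-13]},{"travel":[-0.005,0.12,0],"turn":[0,0,-18]},{"travel":[-0.008,0.155,0],"turn":[0,0,-22]},{"travel":[-0.012,0.19,0],"turn":[0,0,-27]},{"travel":[-0.016,0.225,0],"turn":[0,0,-31]},{"travel":[-0.02,0.26,0],"turn":[0,0,-35]},{"travel":[-0.024,0.3,0],"turn":[0,0,-39]},{"travel":[-0.028,0.34,0],"turn":[0,0,-43]},{"travel":[-0.030,0.365,0],"turn":[0,0,-46]},{"travel":[-0.030,0.3749,0],"turn":[0,0,-46.3]}]';python3 -m handwheel '[{"travel":[0,0,0],"turn":[0,0,0]},{"travel":[0,0,0],"turn":[0,0,0]},{"travel":[0,0,0],"turn":[0,0,0]}]'; python3 st.py .5003 .1043 .235 234.3;  python3 - <<'E'
from h import *
for n,(x0,y0,x1,y1) in(("top",(255,210,315,265)),("scene",(310,130,380,240))):
    c=viewer.capture(n);cv2.imwrite(f"pics/over_{n}.png",cv2.resize(c["pixels"][y0:y1,x0:x1],None,fx=5 if n=="scene" else 10,fy=5 if n=="scene" else 10,interpolation=cv2.INTER_CUBIC))
E
```

```text
t: 6.62
eef_pos: [0.4992, 0.1058, 0.2568]
tcp_rot: [[-0.581, -0.814, -0.002], [-0.814, 0.581, -0.0], [0.001, 0.002, -1.0]]
force: [0.2, -0.7, -0.1]
finger_gap: 0.0112
t: 7.0
eef_pos: [0.5005, 0.1033, 0.2579]
tcp_rot: [[-0.584, -0.811, -0.0], [-0.811, 0.584, -0.0], [0.0, -0.0, -1.0]]
force: [-0.0, -0.1, -0.8]
finger_gap: 0.0112
t 7.0 pos [0.5005 0.1033 0.2579] yawx -125.76 z [-1.e-04 -1.e-04 -1.e+00] F [-0.  -0.1 -0.8] M [0.04 0.01 0.05] gap 0.0112 q [ 0.204  0.103 -0.166  1.302 -0.    -0.743]
need travel [-0.0007  0.0008  0.0229] turnz -0.058271714291777243
```

View pics/over_scene.png

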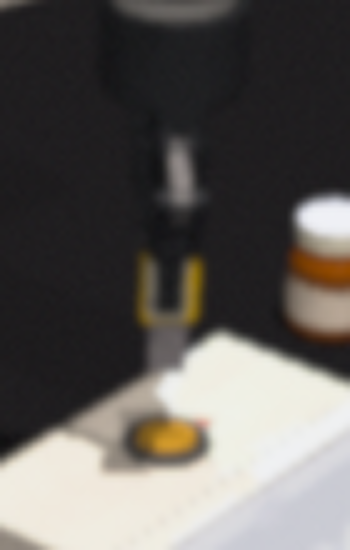

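View pics/over_top.png

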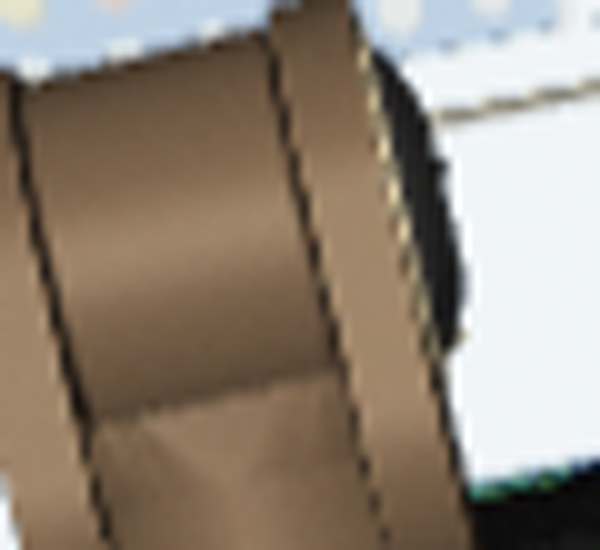

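Run:
```python
from h import *
c=viewer.capture("scene");R=cv2.Rodrigues(c["rvec"])[0];print("cam right",R[0].round(3),"angle",np.degrees(np.arctan2(R[0,1],R[0,0])))
b,m=blobs(c,(15,120,60),(35,255,255),(325,170,365,200));print(b)
ys,xs=np.nonzero(m)
for y in range(180,196):
    r=xs[ys==y]
    if len(r): print(y,r.min(),r.max(),end="; ")
print()
g=cv2.cvtColor(c["pixels"],cv2.COLOR_BGR2GRAY)
for y in range(192,206): print(y,g[y,332:358])
o=bot.observe();p=o["eef_pos"]
for z in(p[2]-.111,p[2]-.111+.022,p[2]-.059,p[2]-.079): print(round(z,3),proj(c,[p[0],p[1],z]))
print("lock at est",proj(c,[.5003,.1043,.107]),"px per m", proj(c,[p[0]+R[0,0]*.01,p[1]+R[0,1]*.01,.15])-proj(c,[p[0],p[1],.15]))
```

```text
cam right [ 0.628  0.778 -0.002] angle 51.10713919785205
[(np.int32(23), [337.87, 188.52], [337, 181, 3, 14]), (np.int32(49), [348.53, 187.8], [347, 181, 4, 14])]
181 338 349; 182 338 350; 183 338 350; 184 338 350; 185 338 350; 186 338 350; 187 338 350; 188 337 350; 189 337 350; 190 337 350; 191 337 350; 192 337 350; 193 337 349; 194 338 349; 
192 [ 29  29  29  31  34  55  83  99  98  84  73  69  71  82 101 115 110  81
  51  34  31  30  30  30  30  31]
193 [ 29  29  28  29  33  50  77  97 102  97  92  91  92  98 106 110  98  72
  45  32  30  31  30  31  30  32]
194 [29 28 28 29 30 41 64 85 94 96 95 95 96 96 98 94 78 55 38 31 31 33 34 34
 32 31]
195 [27 28 27 26 29 34 47 66 81 90 91 93 92 93 89 76 56 40 34 36 47 59 64 56
 42 35]
196 [ 28  27  28  29  28  30  38  56  75  87  91  94  95  94  87  69  47  37
  44  67  93 115 123 109  85  61]
197 [ 29  27  29  28  28  28  35  55  77  88  93  95  97  98  89  68  50  54
  81 122 159 183 189 175 148 117]
198 [ 28  29  28  28  27  28  36  56  80  92  95  96  98  99  92  75  75 101
 136 181 214 226 228 223 206 184]
199 [ 28  29  27  28  28  29 
[... 258 characters left out ...]
188 222 233
 236 238 238 238 237 237 237 237]
202 [ 26  29  28  27  28  28  39  62  87  98 101 105 106 115 152 204 230 236
 237 237 237 237 236 237 237 237]
203 [ 28  27  27  29  27  29  42  67  92 106 116 129 136 144 172 214 232 236
 237 237 237 237 236 237 237 236]
204 [ 28  29  29  30  33  39  59  85 110 129 151 175 189 194 208 227 235 237
 237 237 237 236 237 237 236 237]
205 [ 28  29  30  37  49  68  93 120 140 160 187 217 227 229 231 235 237 237
 237 237 237 236 236 237 237 238]
0.147 [341.61679996 203.52995897]
0.169 [341.83675552 196.41852925]
0.199 [342.14352899 186.50017103]
0.179 [341.938125   193.14113103]
lock at est [341.36084762 215.96538363] px per m [ 3.6820104  -0.00709844]
```

The top view is blocked by the arm. In the scene view the blade is centred at column ~343.3 and the plug at ~343, so the key is aligned along its width. I'll descend to just above the face and look again.

```bash
python3 -m handwheel '[{"travel":[0,0,0.012],"turn":[0,0,0]},{"travel":[0,0,0.025],"turn":[0,0,0]},{"travel":[0,0,0.033],"turn":[0,0,0]},{"travel":[0,0,0.033],"turn":[0,0,0]},{"travel":[0,0,0.033],"turn":[0,0,0]}]'; for i in 1 2 3 4; do python3 -m handwheel '[{"travel":[0,0,0],"turn":[0,0,0]}]' >/dev/null; python3 st.py .5003 .1042 .218 234.3 ;done;  python3 - <<'E'
from h import *
for n,(x0,y0,x1,y1) in(("scene",(315,160,375,235)),):
    c=viewer.capture(n);cv2.imwrite(f"pics/over2_{n}.png",cv2.resize(c["pixels"][y0:y1,x0:x1],None,fx=8,fy=8,interpolation=cv2.INTER_CUBIC))
g=cv2.cvtColor(c["pixels"],cv2.COLOR_BGR2GRAY)
for y in range(204,222): print(y,g[y,332:358])
E
```

```text
t: 7.78
eef_pos: [0.5006, 0.1042, 0.2251]
tcp_rot: [[-0.583, -0.812, 0.0], [-0.812, 0.583, 0.0], [-0.0, -0.0, -1.0]]
force: [0.6, -0.5, -0.7]
finger_gap: 0.0111
t 7.9 pos [0.5007 0.1042 0.2254] yawx -125.67 z [ 8.e-04  2.e-04 -1.e+00] F [ 0.2  0.6 -1.1] M [ 0.03  0.03 -0.04] gap 0.0111 q [ 0.205  0.111 -0.228  1.23   0.    -0.743]
need travel [0.0003 0.0004 0.0074] turnz 0.028977782327046953
t 8.025 pos [0.5007 0.1042 0.2253] yawx -125.67 z [ 7.e-04  1.e-04 -1.e+00] F [ 0.6 -1.  -0.5] M [-0.02 -0.02 -0.01] gap 0.0112 q [ 0.205  0.111 -0.228  1.23  -0.    -0.743]
need travel [0.0002 0.0003 0.0073] turnz 0.02920471974175598
t 8.15 pos [0.5006 0.1042 0.2251] yawx -125.67 z [ 4.e-04  1.e-04 -1.e+00] F [-0.3  0.2 -0.1] M [-0.02 -0.02  0.04] gap 0.0113 q [ 0.205  0.111 -0.229  1.23  -0.    -0.743]
need travel [0.0001 0.0002 0.0071] turnz 0.027660242942829427
t 8.275 pos [0.5005 0.1041 0.225 ] yawx -125.67 z [ 1.e-04  0.e+00 -1.e+00] F [-0.9 -0.1 -0.4] M [-0.    0.03 -0.02] gap 0.0111 q [ 0.205  0.111 -0.229  1.23  -0.    -0.743]
need travel [0.0001 0.0002 0.007 ] turnz 0.02536687068925403

[... 1297 characters left out ...]

 151 190 224 236 239 239 239 239]
216 [161 154 131  94  69  73  86  91  92  93  97 102 108 117 131 140 134 118
 128 175 222 236 239 239 238 239]
217 [147 138 111  77  64  75  88  93  95 100 114 128 134 137 139 139 130 109
 107 153 212 234 238 239 238 238]
218 [141 130 103  72  62  74  87  91  96 105 127 145 152 151 144 136 122 101
  96 137 198 230 237 238 238 238]
219 [146 132 107  78  63  66  77  84  89  99 120 139 146 143 133 121 106  93
  94 136 196 229 237 238 238 239]
220 [161 138 118  94  72  61  64  70  76  87 102 117 123 118 109 101  93  93
 111 153 205 231 237 238 239 239]
221 [174 144 130 114  93  76  69  66  67  74  85  97 100  99  96  97 104 121
 149 184 214 230 236 238 239 239]
```

View pics/over2_scene.png

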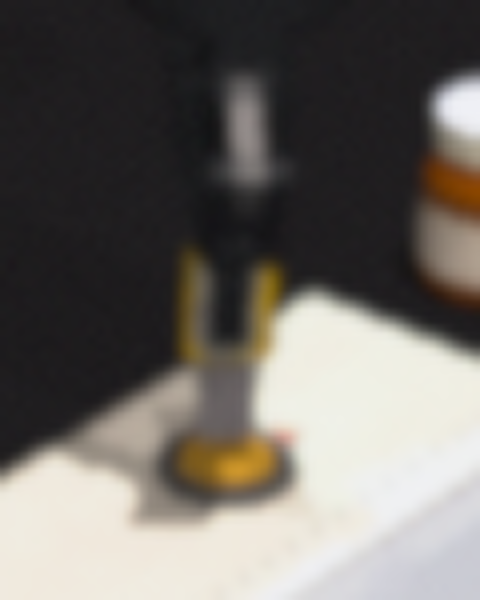

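Run:
```python
from h import *
im=cv2.imread("pics/scene0.png");
# sub-pixel horizontal extents of ring vs white deck, and brass by saturation
g=im.min(2).astype(float);
hsv=cv2.cvtColor(im,cv2.COLOR_BGR2HSV);S=hsv[...,1].astype(float)
def cross(a,l): # first & last crossings
    i=np.nonzero(a>l)[0]; 
    if len(i)<2 or i[0]==0 or i[-1]==len(a)-1: return None
    f,e=i[0],i[-1]; return f-(a[f]-l)/(a[f]-a[f-1]), e+(a[e]-l)/(a[e]-a[e+1])
G=im[...,0].astype(float) # blue: brass low, ring ~90
for y in range(212,224):
    a=235-im[y,328:360].astype(float)[:,2]; r=cross(a,70); b=cross(S[y,328:360],110)
    print(y,"ring",None if r is None else (round(328+sum(r)/2,2),round(r[1]-r[0],2)),"brass",None if b is None else (round(328+sum(b)/2,2),round(b[1]-b[0],2)))
```

```text
212 ring None brass None
213 ring None brass None
214 ring None brass (np.float64(342.53), np.float64(6.57))
215 ring (np.float64(336.41), np.float64(1.24)) brass (np.float64(342.9), np.float64(10.87))
216 ring (np.float64(342.66), np.float64(15.62)) brass (np.float64(342.9), np.float64(12.3))
217 ring (np.float64(342.74), np.float64(16.67)) brass (np.float64(342.93), np.float64(12.65))
218 ring (np.float64(342.78), np.float64(17.1)) brass (np.float64(342.96), np.float64(12.37))
219 ring (np.float64(342.8), np.float64(16.96)) brass (np.float64(343.02), np.float64(10.97))
220 ring (np.float64(342.87), np.float64(15.91)) brass (np.float64(343.18), np.float64(7.79))
221 ring (np.float64(342.91), np.float64(13.83)) brass None
222 ring (np.float64(343.19), np.float64(9.84)) brass None
223 ring None brass None
```

The blade projects to column ~342.55 and the plug to ~342.9. I'll shift 0.6 mm along tool -x and then feel downward.

```bash
python3 -m handwheel '[{"travel":[-0.0006,0,0.003],"turn":[0,0,0]},{"travel":[-0.0006,0,0.005],"turn":[0,0,0]},{"travel":[-0.0006,0,0.005],"turn":[0,0,0]}]'; python3 -m handwheel '[{"travel":[0,0,0.001],"turn":[0,0,0]},{"travel":[0,0,0.001],"turn":[0,0,0]}]';python3 -m handwheel '[{"travel":[0,0,0.001],"turn":[0,0,0]},{"travel":[0,0,0.001],"turn":[0,0,0]}]'; python3 st.py
```

```text
t: 8.7
eef_pos: [0.5007, 0.1046, 0.2196]
tcp_rot: [[-0.583, -0.812, -0.001], [-0.812, 0.583, -0.0], [0.0, 0.0, -1.0]]
force: [0.1, -0.1, -0.6]
finger_gap: 0.0114
t: 8.95
eef_pos: [0.5008, 0.1046, 0.2188]
tcp_rot: [[-0.583, -0.812, -0.0], [-0.812, 0.583, -0.0], [0.0, 0.0, -1.0]]
force: [-0.3, 0.3, 0.3]
finger_gap: 0.0109
t: 9.2
eef_pos: [0.5009, 0.1046, 0.2184]
tcp_rot: [[-0.583, -0.812, 0.001], [-0.812, 0.583, 0.0], [-0.001, -0.001, -1.0]]
force: [-0.8, -0.4, 3.0]
finger_gap: 0.0109
t 9.2 pos [0.5009 0.1046 0.2184] yawx -125.67 z [ 7.e-04  1.e-04 -1.e+00] F [-0.8 -0.4  3. ] M [-0.04  0.19 -0.01] gap 0.0109 q [ 0.206  0.114 -0.24   1.216 -0.    -0.742]
```

```bash
python3 -m handwheel '[{"travel":[0,0,0.0005],"turn":[0,0,0]},{"travel":[0,0,0.0005],"turn":[0,0,0]}]';python3 -m handwheel '[{"travel":[0,0,0.0005],"turn":[0,0,0]},{"travel":[0,0,0.0005],"turn":[0,0,0]}]'; python3 st.py
```

```text
t: 9.45
eef_pos: [0.501, 0.1046, 0.2182]
tcp_rot: [[-0.583, -0.812, 0.001], [-0.812, 0.583, 0.0], [-0.001, -0.001, -1.0]]
force: [-2.1, 0.1, 6.0]
finger_gap: 0.0112
t: 9.7
eef_pos: [0.501, 0.1047, 0.2181]
tcp_rot: [[-0.583, -0.812, 0.002], [-0.812, 0.583, 0.0], [-0.001, -0.001, -1.0]]
force: [-2.7, -0.3, 9.1]
finger_gap: 0.0112
t 9.7 pos [0.501  0.1047 0.2181] yawx -125.67 z [ 1.5e-03  3.0e-04 -1.0e+00] F [-2.7 -0.3  9.1] M [-0.15  0.68 -0.02] gap 0.0112 q [ 0.206  0.114 -0.241  1.214 -0.    -0.742]
```

The key now stands on the face at TCP z ≈ 0.218, with 9 N on it. I'll ease off slightly and slide across the thickness to search.

```bash
python3 -m handwheel '[{"travel":[0,0.0005,-0.0003],"turn":[0,0,0]},{"travel":[0,0.0008,-0.0003],"turn":[0,0,0]}]'|grep -E "eef|force";python3 -m handwheel '[{"travel":[0,0.0004,0],"turn":[0,0,0]},{"travel":[0,0.0008,0],"turn":[0,0,0]}]'|grep -E "eef|force";python3 -m handwheel '[{"travel":[0,0.0004,0],"turn":[0,0,0]},{"travel":[0,0.0008,0],"turn":[0,0,0]}]'|grep -E "eef|force"
```

```text
eef_pos: [0.5007, 0.1049, 0.2182]
force: [-0.5, -2.1, 5.9]
eef_pos: [0.5005, 0.1051, 0.2183]
force: [0.7, -2.5, 6.5]
eef_pos: [0.5001, 0.1055, 0.2183]
force: [1.8, -2.5, 5.5]
```

```bash
python3 st.py
```

```text
t 10.45 pos [0.5001 0.1055 0.2183] yawx -125.7 z [ 0.0037 -0.0016 -1.    ] F [ 1.8 -2.5  5.5] M [-0.7  -0.43  0.01] gap 0.0105 q [ 0.209  0.111 -0.244  1.212 -0.002 -0.739]
```

```bash
for i in 1 ; do python3 -m handwheel '[{"travel":[0,0.0004,0],"turn":[0,0,0]},{"travel":[0,0.0008,0],"turn":[0,0,0]}]'|grep -E "eef|force";python3 -m handwheel '[{"travel":[0,0.0004,0],"turn":[0,0,0]},{"travel":[0,0.0008,0],"turn":[0,0,0]}]'|grep -E "eef|force";done; python3 st.py
```

```text
eef_pos: [0.4996, 0.106, 0.2184]
force: [2.6, -3.1, 5.8]
eef_pos: [0.499, 0.1065, 0.2184]
force: [2.8, -1.8, 5.9]
t 10.95 pos [0.499  0.1065 0.2184] yawx -125.7 z [ 0.0042 -0.0012 -1.    ] F [ 2.8 -1.8  5.9] M [-0.56 -0.64 -0.03] gap 0.0114 q [ 0.211  0.109 -0.246  1.212 -0.002 -0.736]
```

```bash
python3 -m handwheel '[{"travel":[0,-0.001,0],"turn":[0,0,0]},{"travel":[0,-0.002,0],"turn":[0,0,0]},{"travel":[0,-0.003,0],"turn":[0,0,0]},{"travel":[0,-0.0037,0],"turn":[0,0,0]}]'|grep -E "eef|force";for i in 1; do python3 -m handwheel '[{"travel":[0,-0.0004,0],"turn":[0,0,0]},{"travel":[0,-0.0008,0],"turn":[0,0,0]}]'|grep -E "eef|force"; python3 -m handwheel '[{"travel":[0,-0.0004,0],"turn":[0,0,0]},{"travel":[0,-0.0008,0],"turn":[0,0,0]}]'|grep -E "eef|force";python3 -m handwheel '[{"travel":[0,-0.0004,0],"turn":[0,0,0]},{"travel":[0,-0.0008,0],"turn":[0,0,0]}]'|grep -E "eef|force";python3 -m handwheel '[{"travel":[0,-0.0004,0],"turn":[0,0,0]},{"travel":[0,-0.0008,0],"turn":[0,0,0]}]'|grep -E "eef|force";done; python3 st.py
```

```text
eef_pos: [0.5001, 0.1056, 0.2183]
force: [-5.2, 3.4, 10.4]
eef_pos: [0.5007, 0.1052, 0.2183]
force: [-5.5, 4.4, 9.9]
eef_pos: [0.5014, 0.1048, 0.2182]
force: [-3.9, 2.9, 8.0]
eef_pos: [0.5025, 0.1035, 0.2172]
force: [0.7, 0.7, -0.4]
eef_pos: [0.5031, 0.1029, 0.2168]
force: [-0.6, -0.4, -0.3]
t 12.45 pos [0.5031 0.1029 0.2168] yawx -125.68 z [-8.e-04 -1.e-04 -1.e+00] F [-0.6 -0.4 -0.3] M [ 0.14  0.19 -0.  ] gap 0.0114 q [ 0.202  0.119 -0.238  1.214  0.    -0.746]
```

The force vanished and z fell to 0.2168, so the tip has dropped into the slot. Next I descend gently.

```bash
for i in 1 ; do python3 -m handwheel '[{"travel":[0,0,0.0005],"turn":[0,0,0]},{"travel":[0,0,0.001],"turn":[0,0,0]}]'|grep -E "eef|force";python3 -m handwheel '[{"travel":[0,0,0.0005],"turn":[0,0,0]},{"travel":[0,0,0.001],"turn":[0,0,0]}]'|grep -E "eef|force";done; python3 st.py
```

```text
eef_pos: [0.5031, 0.103, 0.216]
force: [-0.7, -0.3, 0.8]
eef_pos: [0.5031, 0.103, 0.2153]
force: [-1.8, 0.7, 2.5]
t 12.95 pos [0.5031 0.103  0.2153] yawx -125.67 z [ 0.e+00  2.e-04 -1.e+00] F [-1.8  0.7  2.5] M [0.21 0.44 0.02] gap 0.0111 q [ 0.202  0.119 -0.242  1.21   0.    -0.746]
```

```bash
for i in 1 ; do python3 -m handwheel '[{"travel":[0,0.0003,0],"turn":[0,0,0]},{"travel":[0,0.0003,0.0005],"turn":[0,0,0]}]'|grep -E "eef|force";python3 -m handwheel '[{"travel":[0,0,0.0005],"turn":[0,0,0]},{"travel":[0,0,0.001],"turn":[0,0,0]}]'|grep -E "eef|force";done; python3 st.py
```

```text
eef_pos: [0.503, 0.1031, 0.2149]
force: [-1.3, 0.5, 0.7]
eef_pos: [0.5029, 0.1031, 0.2135]
force: [-1.1, -0.2, -0.3]
t 13.45 pos [0.5029 0.1031 0.2135] yawx -125.67 z [-3.e-04 -0.e+00 -1.e+00] F [-1.1 -0.2 -0.3] M [ 0.13  0.27 -0.03] gap 0.0116 q [ 0.202  0.119 -0.245  1.207  0.    -0.746]
```

```bash
for i in 1 ; do python3 -m handwheel '[{"travel":[0,0,0.001],"turn":[0,0,0]},{"travel":[0,0,0.002],"turn":[0,0,0]}]'|grep -E "eef|force";python3 -m handwheel '[{"travel":[0,0,0.001],"turn":[0,0,0]},{"travel":[0,0,0.002],"turn":[0,0,0]}]'|grep -E "eef|force";done; python3 st.py
```

```text
eef_pos: [0.5029, 0.1031, 0.2116]
force: [-1.0, 1.3, 0.8]
eef_pos: [0.5029, 0.1031, 0.2096]
force: [-2.3, 1.4, -0.3]
t 13.95 pos [0.5029 0.1031 0.2096] yawx -125.67 z [-1.e-04  2.e-04 -1.e+00] F [-2.3  1.4 -0.3] M [0.28 0.41 0.01] gap 0.0112 q [ 0.202  0.121 -0.252  1.198  0.    -0.746]
```

```bash
for i in 1 ; do python3 -m handwheel '[{"travel":[0,0.0003,0.001],"turn":[0,0,0]},{"travel":[0,0.0003,0.002],"turn":[0,0,0]},{"travel":[0,0.0003,0.003],"turn":[0,0,0]}]'|grep -E "eef|force";python3 -m handwheel '[{"travel":[0,0,0.001],"turn":[0,0,0]},{"travel":[0,0,0.002],"turn":[0,0,0]},{"travel":[0,0,0.003],"turn":[0,0,0]}]'|grep -E "eef|force";python3 -m handwheel '[{"travel":[0,0,0.001],"turn":[0,0,0]},{"travel":[0,0,0.002],"turn":[0,0,0]},{"travel":[0,0,0.003],"turn":[0,0,0]}]'|grep -E "eef|force";done; python3 st.py
```

```text
eef_pos: [0.5028, 0.1032, 0.2067]
force: [-0.0, -0.4, -0.2]
eef_pos: [0.5028, 0.1032, 0.2036]
force: [-0.9, -0.3, -0.1]
eef_pos: [0.5027, 0.1033, 0.2006]
force: [0.1, -0.2, 0.0]
t 15.075 pos [0.5027 0.1033 0.2006] yawx -125.68 z [ 1.e-04 -0.e+00 -1.e+00] F [ 0.1 -0.2  0. ] M [ 0.  0. -0.] gap 0.0116 q [ 0.203  0.124 -0.269  1.178 -0.    -0.746]
```

```bash
for i in 1 ; do python3 -m handwheel '[{"travel":[0,0,0.001],"turn":[0,0,0]},{"travel":[0,0,0.002],"turn":[0,0,0]},{"travel":[0,0,0.003],"turn":[0,0,0]}]'|grep -E "eef|force";python3 -m handwheel '[{"travel":[0,0,0.0007],"turn":[0,0,0]},{"travel":[0,0,0.0014],"turn":[0,0,0]},{"travel":[0,0,0.0014],"turn":[0,0,0]}]'|grep -E "eef|force";python3 -m handwheel '[{"travel":[0,0,0.0005],"turn":[0,0,0]},{"travel":[0,0,0.001],"turn":[0,0,0]},{"travel":[0,0,0.001],"turn":[0,0,0]}]'|grep -E "eef|force";done; python3 st.py
```

```text
eef_pos: [0.5027, 0.1033, 0.1976]
force: [0.5, -1.6, -0.7]
eef_pos: [0.5027, 0.1033, 0.1965]
force: [-0.4, -0.8, 2.4]
eef_pos: [0.5027, 0.1033, 0.1964]
force: [-3.6, -1.1, 8.9]
t 16.2 pos [0.5027 0.1033 0.1964] yawx -125.67 z [ 1.e-03  2.e-04 -1.e+00] F [-3.6 -1.1  8.9] M [-0.13  0.68  0.  ] gap 0.0115 q [ 0.203  0.125 -0.277  1.168  0.    -0.746]
```

The key is home: the collar seated at TCP z 0.1964, exactly 22 mm below first contact, with 9 N. I'll ease the push and turn clockwise.

```bash
python3 -m handwheel '[{"travel":[0,0,-0.0006],"turn":[0,0,0]},{"travel":[0,0,-0.0006],"turn":[0,0,3]},{"travel":[0,0,-0.0006],"turn":[0,0,6]},{"travel":[0,0,-0.0006],"turn":[0,0,9]},{"travel":[0,0,-0.0006],"turn":[0,0,12]},{"travel":[0,0,-0.0006],"turn":[0,0,15]}]'; python3 st.py; python3 -m handwheel '[{"travel":[0,0,0],"turn":[0,0,4]},{"travel":[0,0,0],"turn":[0,0,8]},{"travel":[0,0,0],"turn":[0,0,12]},{"travel":[0,0,0],"turn":[0,0,16]},{"travel":[0,0,0],"turn":[0,0,20]}]'; python3 st.py
```

```text
t: 16.95
eef_pos: [0.5023, 0.1037, 0.1965]
tcp_rot: [[-0.774, -0.633, -0.0], [-0.633, 0.774, 0.001], [-0.001, 0.001, -1.0]]
force: [-3.6, 1.9, 6.9]
finger_gap: 0.0109
t 16.95 pos [0.5023 0.1037 0.1965] yawx -140.73 z [-3.0e-04  1.4e-03 -1.0e+00] F [-3.6  1.9  6.9] M [0.39 0.95 0.16] gap 0.0109 q [ 2.030e-01  1.250e-01 -2.770e-01  1.169e+00  1.000e-03 -4.820e-01]
t: 17.58
eef_pos: [0.5021, 0.1041, 0.1965]
tcp_rot: [[-0.944, -0.33, -0.001], [-0.33, 0.944, 0.002], [-0.0, 0.003, -1.0]]
force: [-4.1, 3.1, 7.1]
finger_gap: 0.0115
t 17.575 pos [0.5021 0.1041 0.1965] yawx -160.75 z [-9.0e-04  2.5e-03 -1.0e+00] F [-4.1  3.1  7.1] M [0.72 1.1  0.16] gap 0.0115 q [ 0.203  0.125 -0.277  1.169  0.003 -0.133]
```

```bash
python3 -m handwheel '[{"travel":[0.0003,0.0005,-0.0003],"turn":[0,0,4]},{"travel":[0.0003,0.0005,-0.0003],"turn":[0,0,8]},{"travel":[0.0003,0.0005,-0.0003],"turn":[0,0,12]},{"travel":[0.0003,0.0005,-0.0003],"turn":[0,0,15]}]'; python3 st.py; python3 -m handwheel '[{"travel":[0,0,0],"turn":[0,0,3]},{"travel":[0,0,0],"turn":[0,0,5]},{"travel":[0,0,0],"turn":[0,0,5]}]'; python3 st.py
```

```text
t: 18.08
eef_pos: [0.5019, 0.1045, 0.1965]
tcp_rot: [[-0.997, -0.075, -0.001], [-0.075, 0.997, 0.003], [0.0, 0.003, -1.0]]
force: [-3.7, 3.6, 4.3]
finger_gap: 0.0115
t 18.075 pos [0.5019 0.1045 0.1965] yawx -175.72 z [-5.0e-04  2.5e-03 -1.0e+00] F [-3.7  3.6  4.3] M [0.79 0.72 0.06] gap 0.0115 q [ 0.204  0.125 -0.277  1.169  0.003  0.13 ]
t: 18.45
eef_pos: [0.5019, 0.1046, 0.1965]
tcp_rot: [[-1.0, 0.011, -0.001], [0.011, 1.0, 0.003], [0.001, 0.003, -1.0]]
force: [-3.6, 4.5, 5.0]
finger_gap: 0.0114
t 18.45 pos [0.5019 0.1046 0.1965] yawx 179.37 z [-6.0e-04  2.7e-03 -1.0e+00] F [-3.6  4.5  5. ] M [0.96 0.76 0.11] gap 0.0114 q [ 0.204  0.125 -0.277  1.169  0.003  0.215]
```

```bash
python3 -m handwheel '[{"travel":[0,0,0],"turn":[0,0,3]},{"travel":[0,0,0],"turn":[0,0,6]},{"travel":[0,0,0],"turn":[0,0,7.5]},{"travel":[0,0,0],"turn":[0,0,7.5]}]'; python3 st.py;python3 - <<'E'
from h import *
c=viewer.capture("scene");cv2.imwrite("pics/turn1.png",cv2.resize(c["pixels"][120:310,280:460],None,fx=3,fy=3,interpolation=cv2.INTER_CUBIC))
E
```

```text
t: 18.95
eef_pos: [0.5019, 0.1048, 0.1965]
tcp_rot: [[-0.99, 0.141, -0.001], [0.141, 0.99, 0.003], [0.001, 0.003, -1.0]]
force: [-4.1, 5.5, 4.5]
finger_gap: 0.0109
t 18.95 pos [0.5019 0.1048 0.1965] yawx 171.87 z [-6.0e-04  3.1e-03 -1.0e+00] F [-4.1  5.5  4.5] M [1.09 0.72 0.06] gap 0.0109 q [ 0.204  0.125 -0.277  1.169  0.003  0.346]
```

View pics/turn1.png

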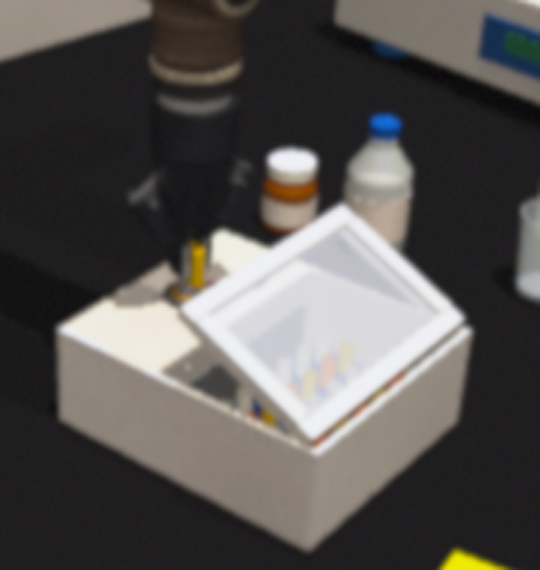

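The hood is springing up: its front edge is raised, at crop (190,305)–(345,205). I'll relax the side load, let the hood finish, then release.

```bash
python3 -m handwheel '[{"travel":[0.0004,0.0004,0],"turn":[0,0,0]},{"travel":[0.0006,0.0008,-0.0004],"turn":[0,0,-1]},{"travel":[0.0006,0.0008,-0.0004],"turn":[0,0,-1]},{"travel":[0.0006,0.0008,-0.0004],"turn":[0,0,-1]},{"travel":[0.0006,0.0008,-0.0004],"turn":[0,0,-1]},{"travel":[0.0006,0.0008,-0.0004],"turn":[0,0,-1]},{"travel":[0.0006,0.0008,-0.0004],"turn":[0,0,-1]},{"travel":[0.0006,0.0008,-0.0004],"turn":[0,0,-1]},{"travel":[0.0006,0.0008,-0.0004],"turn":[0,0,-1]},{"travel":[0.0006,0.0008,-0.0004],"turn":[0,0,-1]},{"travel":[0.0006,0.0008,-0.0004],"turn":[0,0,-1]}]'; python3 st.py
python3 -m handwheel '[{"travel":[0,0,0],"turn":[0,0,0]},{"travel":[0,0,0],"turn":[0,0,0]},{"travel":[0,0,0],"turn":[0,0,0]},{"travel":[0,0,0],"turn":[0,0,0]},{"travel":[0,0,0],"turn":[0,0,0]},{"travel":[0,0,0],"turn":[0,0,0]}]' -0.2;python3 st.py
python3 - <<'E'
from h import *
c=viewer.capture("scene");cv2.imwrite("pics/rel.png",cv2.resize(c["pixels"][120:310,280:460],None,fx=3,fy=3,interpolation=cv2.INTER_CUBIC))
E
```

```text
t: 20.38
eef_pos: [0.5018, 0.1048, 0.1965]
tcp_rot: [[-0.992, 0.125, -0.0], [0.125, 0.992, 0.001], [0.0, 0.001, -1.0]]
force: [-0.8, 5.6, 2.5]
finger_gap: 0.0112
t 20.375 pos [0.5018 0.1048 0.1965] yawx 172.84 z [-1.e-04  9.e-04 -1.e+00] F [-0.8  5.6  2.5] M [1.11 0.31 0.02] gap 0.0112 q [ 2.060e-01  1.250e-01 -2.770e-01  1.169e+00  1.000e-03  3.310e-01]
t: 21.12
eef_pos: [0.5018, 0.1045, 0.1966]
tcp_rot: [[-0.992, 0.125, 0.0], [0.125, 0.992, -0.0], [-0.0, -0.0, -1.0]]
force: [0.2, -0.1, -0.0]
finger_gap: 0.0345
t 21.125 pos [0.5018 0.1045 0.1966] yawx 172.82 z [ 1.e-04 -1.e-04 -1.e+00] F [ 0.2 -0.1 -0. ] M [-0.    0.07  0.02] gap 0.0345 q [ 0.205  0.124 -0.277  1.169 -0.     0.331]
```

View pics/rel.png

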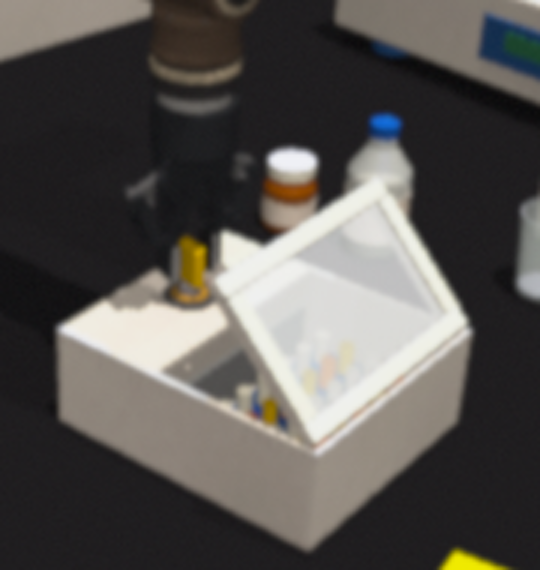

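The key stands alone, seated at crop (190,270), and the hood is open. I'll retreat straight up, then swing aside to look from the top.

```bash
python3 -m handwheel '[{"travel":[0,0,-0.01],"turn":[0,0,0]},{"travel":[0,0,-0.025],"turn":[0,0,0]},{"travel":[0,0,-0.045],"turn":[0,0,0]},{"travel":[0,0,-0.07],"turn":[0,0,0]},{"travel":[0,0,-0.1],"turn":[0,0,0]},{"travel":[0.04,0,-0.12],"turn":[0,0,0]},{"travel":[0.08,0,-0.13],"turn":[0,0,0]},{"travel":[0.12,0,-0.13],"turn":[0,0,0]},{"travel":[0.16,0,-0.13],"turn":[0,0,0]},{"travel":[0.2,0,-0.13],"turn":[0,0,0]},{"travel":[0.2,0,-0.13],"turn":[0,0,0]}]'
python3 - <<'E'
from h import *
for n,(x0,y0,x1,y1) in(("scene",(180,120,460,330)),("top",(225,130,440,290))):
    c=viewer.capture(n);cv2.imwrite(f"pics/end_{n}.png",cv2.resize(c["pixels"][y0:y1,x0:x1],None,fx=2.8 if n=="scene" else 3.6,fy=2.8 if n=="scene" else 3.6,interpolation=cv2.INTER_CUBIC))
    if n=="scene":
        print(blobs(c,(15,120,60),(35,255,255),(325,180,365,225))[0],proj(c,[.5018,.1045,.107+.010+.020]),proj(c,[.5018,.1045,.107+.05]),proj(c,[.5018,.1045,.107+.01]))
E
python3 st.py
```

```text
t: 22.55
eef_pos: [0.3015, 0.1295, 0.3283]
tcp_rot: [[-0.992, 0.123, 0.003], [0.123, 0.992, 0.001], [-0.003, 0.002, -1.0]]
force: [0.6, -0.3, -0.2]
finger_gap: 0.0341
[(np.int32(170), [342.84, 208.89], [337, 197, 13, 24])] [342.0715441  206.75432944] [342.27443929 200.34878456] [341.87208258 213.05147055]
t 22.65 pos [0.3036 0.1297 0.3277] yawx 172.86 z [ 2.6e-03  9.0e-04 -1.0e+00] F [0.6 0.4 0. ] M [ 0.03 -0.01 -0.01] gap 0.034 q [ 0.404 -0.243 -0.331  1.48  -0.     0.528]
```

View pics/end_scene.png

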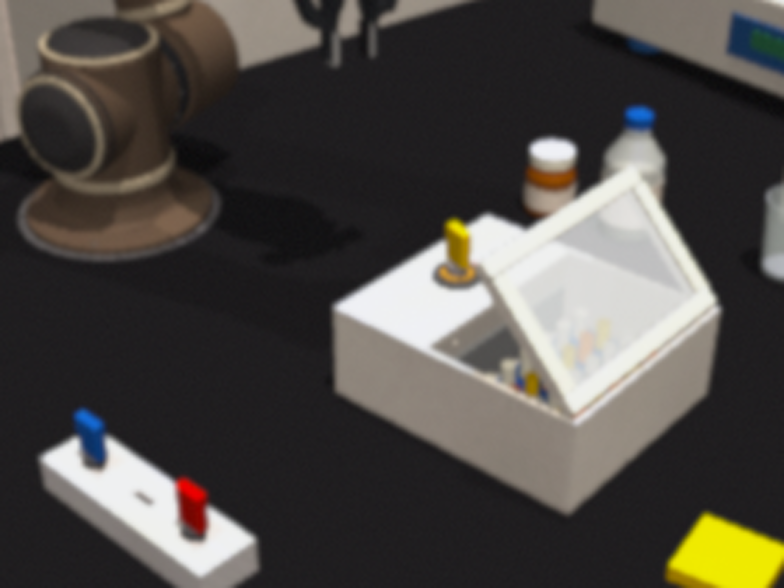

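View pics/end_top.png

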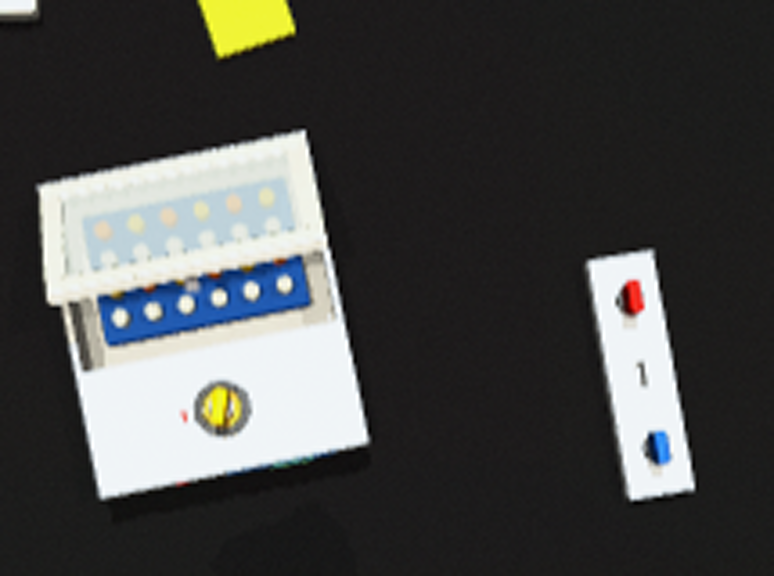

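Run:
```python
from h import *
c=viewer.capture("scene");a=np.radians(172.8);X=np.array([np.cos(a),np.sin(a)]);Y=np.array([-X[1],X[0]])
P=[proj(c,[*(np.array([.5018,.1045])+sx*.015*X+sy*.006*Y),z]) for z in(.117,.157) for sx in(1,-1) for sy in(1,-1)]
print(np.round(P,1).tolist(),"lock proj",proj(c,[.5018,.1045,.107]))
h=cv2.cvtColor(c["pixels"],cv2.COLOR_BGR2HSV)
for y in range(195,222): print(y,h[y,336:352,1])
```

```text
[[337.0, 211.3], [340.6, 210.1], [343.1, 216.1], [346.8, 214.8], [337.4, 198.6], [341.0, 197.5], [343.6, 203.3], [347.3, 202.1]] lock proj [341.77361233 216.16024602]
195 [18 26 26 26  9 18 26 18 18 26 18 17 17  9  9  7]
196 [ 9 17 18 17 25 31 45 25  9 26 26 17 17 15 12  8]
197 [ 25  26  25  44 105 145 162 132  78  16   9   8   7   5   6   6]
198 [ 17  17  60 150 213 246 255 233 172 106  32  10   4   3   4   3]
199 [  9  30 132 230 255 255 255 255 255 168  61   8   2   3   3   2]
200 [ 26  50 167 255 255 255 255 255 255 192  78  19   4   1   1   1]
201 [ 17  48 165 255 255 255 255 255 255 216 107  40   7   2   2   1]
202 [ 18  57 161 253 255 255 255 255 255 255 149  67  15   4   2   2]
203 [  9  47 147 237 255 255 255 255 255 255 208 105  29   5   2   1]
204 [ 14  31  99 177 255 255 255 255 255 255 255 125  41   7   2   2]
205 [  4   3  36 110 205 255 255 255 255 255 255 121  42   8   3   2]
206 [  4   0  17  68 162 255 255 255 255 255 246 119  42   8   3   3]
207 [  4   2  10  51 142 255 255 255 255 255 242 115  41   8   3   4]
208 [  2   1   6  46 136 255 255 255 255 255 245 114  3
[... 208 characters left out ...]
 17   1   1   2]
212 [  1   1   5  29  79 157 249 255 255 255 200  83  21   5   3   1]
213 [  1   1   8  23  50  97 163 234 255 255 212  99  38  22  12   7]
214 [  3  17  35  40  37  48  90 155 221 255 231 137  70  45  32  21]
215 [ 23  85 122  92  42  29  45  88 148 186 193 173 125  77  44  30]
216 [ 60 143 173 143  74  33  30  44  77 111 151 179 168 115  56  36]
217 [ 74 154 183 170 125  80  56  49  56  85 140 181 182 132  62  36]
218 [ 59 132 172 178 161 137 118 105 103 126 159 180 173 122  55  32]
219 [ 26  78 128 158 167 165 157 147 146 156 166 159 133  81  32  23]
220 [  8  24  57  97 123 133 138 130 126 128 122 102  68  30   8   9]
221 [ 2  4 13 29 46 58 66 63 54 54 48 34 15  4  3  3]
```

The projected head edges sit about 1–1.5 px low compared with the picture, so the fingers may have lifted the key a little as they opened. I'll check that more carefully.

Run:
```python
from h import *
c=viewer.capture("scene")
th=np.linspace(0,2*np.pi,200)
for r,z in((.0165,.107),(.025,.106)):
    q=np.array([proj(c,[.5018+r*np.cos(t),.1045+r*np.sin(t),z]) for t in th]);print(r,q.min(0),q.max(0))
im=cv2.imread("pics/scene0.png")
S=cv2.cvtColor(im,cv2.COLOR_BGR2HSV)[...,1]
print("clean brass col343 sat",S[210:224,343],"red ch",im[210:226,343,2]); print("now red",c["pixels"][210:226,343,2])
# red/blue keys check: head top/bottom rows relative to rack prediction
for nm,p in(("r",(.5906,-.2625)),("b",(.4557,-.2812))):
    X=np.array([.99,.139]);Y=np.array([-.139,.99])
    P=[proj(c,[*(np.array(p)+sx*.015*X+sy*.006*Y),z]) for z in(.044,.084) for sx in(1,-1) for sy in(1,-1)]
    print(nm,np.round(P,1).tolist())
for nm,lo,hi in(("b",(100,120,50),(125,255,255)),("r",(0,150,60),(8,255,255))): print(nm,blobs(c,lo,hi,(190,255,275,335))[0])
cv2.imwrite("pics/seat.png",cv2.resize(c["pixels"][190:228,320:365],None,fx=16,fy=16,interpolation=cv2.INTER_CUBIC))
cv2.imwrite("pics/seatr.png",cv2.resize(c["pixels"][280:318,225:270],None,fx=16,fy=16,interpolation=cv2.INTER_CUBIC))
```

```text
0.0165 [335.80416302 213.09168786] [347.74815153 219.29168307]
0.025 [332.72419666 211.84157775] [350.81512683 221.24234641]
clean brass col343 sat [  2   2   9  61 144 188 202 206 200 193 152  75  10   1] red ch [239 235 223 208 220 226 220 219 229 221 176 126 122 176 225 238]
now red [133 134 134 133 129 124 117 120 143 160 147 118 121 176 225 238]
r [[254.0, 308.0], [250.1, 310.6], [245.7, 302.2], [241.7, 304.7], [252.7, 294.8], [248.6, 297.4], [244.2, 289.1], [240.1, 291.5]]
b [[218.0, 282.7], [214.1, 284.9], [210.7, 277.5], [206.7, 279.7], [216.1, 269.8], [212.1, 272.1], [208.6, 264.8], [204.6, 266.9]]
b [(np.int32(159), [211.87, 273.57], [206, 265, 12, 20])]
r [(np.int32(153), [248.37, 299.08], [243, 290, 12, 21])]
```

View pics/seat.png

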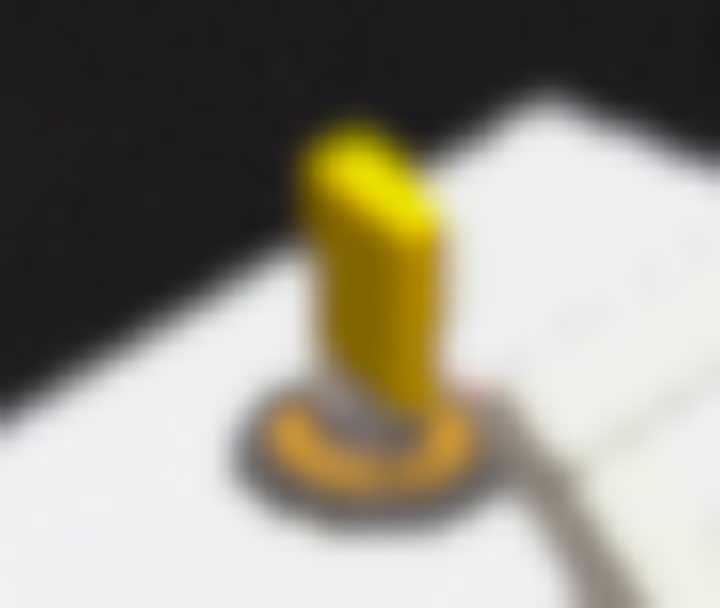

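View pics/seatr.png

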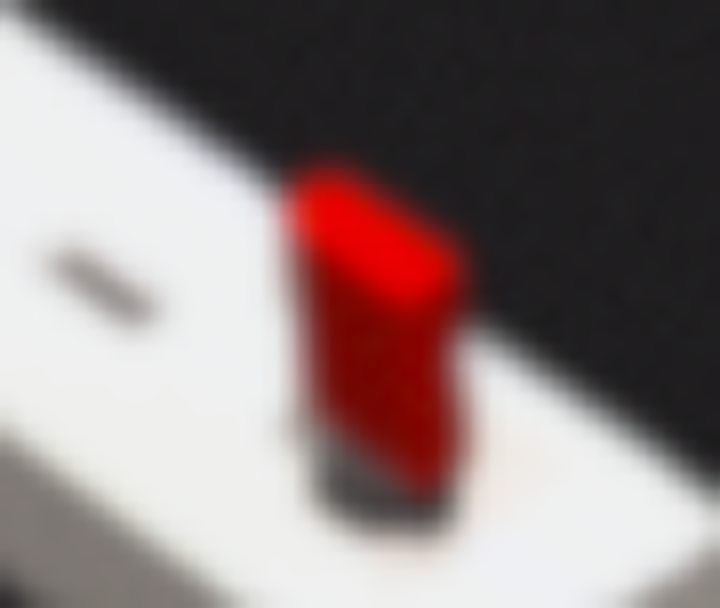

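The picture shows the collar's lower edge at row ~217.8. Seated it should be at ~219.1, so the key has ridden up about 4 mm; the pads swing back as they open. I'll shut the fingers and press the head down gently from above.

```bash
python3 -m handwheel '[{"travel":[0,0,0],"turn":[0,0,0]},{"travel":[-0.04,0,0],"turn":[0,0,0]},{"travel":[-0.08,0,0],"turn":[0,0,0]},{"travel":[-0.12,0,0],"turn":[0,0,0]},{"travel":[-0.16,0,0],"turn":[0,0,0]},{"travel":[-0.19,0,0],"turn":[0,0,0]},{"travel":[-0.2,0,0],"turn":[0,0,0]},{"travel":[-0.2,0,0.03],"turn":[0,0,0]},{"travel":[-0.2,0,0.06],"turn":[0,0,0]},{"travel":[-0.2,0,0.07],"turn":[0,0,0]},{"travel":[-0.2,0,0.07],"turn":[0,0,0]},{"travel":[-0.2,0,0.07],"turn":[0,0,0]}]' -1; python3 st.py .5018 .1045 .24
python3 - <<'E'
from h import *
c=viewer.capture("scene");cv2.imwrite("pics/pre_push.png",cv2.resize(c["pixels"][140:228,310:375],None,fx=6,fy=6,interpolation=cv2.INTER_CUBIC))
E
```

```text
t: 24.25
eef_pos: [0.5021, 0.1046, 0.2579]
tcp_rot: [[-0.992, 0.125, 0.002], [0.125, 0.992, 0.0], [-0.002, 0.001, -1.0]]
force: [-0.1, 0.2, 0.3]
finger_gap: 0.0001
t 24.25 pos [0.5021 0.1046 0.2579] yawx 172.83 z [ 1.7e-03  4.0e-04 -1.0e+00] F [-0.1  0.2  0.3] M [-0.03  0.    0.03] gap 0.0001 q [ 0.205  0.105 -0.163  1.3    0.     0.331]
need travel [ 0.0003 -0.0002  0.0179] turnz
```

View pics/pre_push.png

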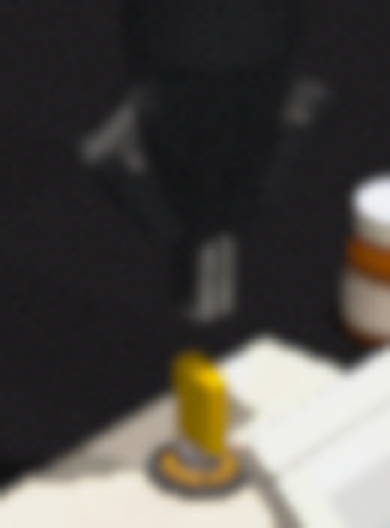

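The closed tips hang over the head, at crop (208,318), with the head top at (203,372). I'll press down in small steps.

```bash
python3 -m handwheel '[{"travel":[0,0,0.01],"turn":[0,0,0]},{"travel":[0,0,0.018],"turn":[0,0,0]},{"travel":[0,0,0.018],"turn":[0,0,0]}]'|grep -E "eef|force"; for i in 1; do python3 -m handwheel '[{"travel":[0,0,0.001],"turn":[0,0,0]},{"travel":[0,0,0.002],"turn":[0,0,0]}]'|grep -E "eef|force"; python3 -m handwheel '[{"travel":[0,0,0.001],"turn":[0,0,0]},{"travel":[0,0,0.002],"turn":[0,0,0]}]'|grep -E "eef|force";python3 -m handwheel '[{"travel":[0,0,0.001],"turn":[0,0,0]},{"travel":[0,0,0.002],"turn":[0,0,0]}]'|grep -E "eef|force";done
```

```text
eef_pos: [0.5013, 0.1044, 0.2376]
force: [-0.2, -0.2, -0.7]
eef_pos: [0.5019, 0.1046, 0.2367]
force: [0.1, -0.6, -1.0]
eef_pos: [0.5018, 0.1045, 0.2346]
force: [0.1, -0.0, 0.5]
eef_pos: [0.5018, 0.1045, 0.2325]
force: [-0.6, -0.7, -1.1]
```

```bash
for i in 1; do python3 -m handwheel '[{"travel":[0,0,0.0005],"turn":[0,0,0]},{"travel":[0,0,0.001],"turn":[0,0,0]}]'|grep -E "eef|force"; python3 -m handwheel '[{"travel":[0,0,0.0005],"turn":[0,0,0]},{"travel":[0,0,0.001],"turn":[0,0,0]}]'|grep -E "eef|force";python3 -m handwheel '[{"travel":[0,0,0.0005],"turn":[0,0,0]},{"travel":[0,0,0.001],"turn":[0,0,0]}]'|grep -E "eef|force";done
python3 - <<'E'
from h import *
c=viewer.capture("scene");cv2.imwrite("pics/push.png",cv2.resize(c["pixels"][140:228,310:375],None,fx=6,fy=6,interpolation=cv2.INTER_CUBIC))
print(c["pixels"][210:226,343,2])
E
```

```text
eef_pos: [0.5018, 0.1046, 0.2316]
force: [0.3, 0.8, 0.4]
eef_pos: [0.5018, 0.1045, 0.2306]
force: [0.0, -0.0, 1.0]
eef_pos: [0.5018, 0.1045, 0.2296]
force: [0.1, -0.0, 2.8]
[131 132 132 130 127 122 116 118 138 153 139 110 118 176 226 238]
```

View pics/push.png

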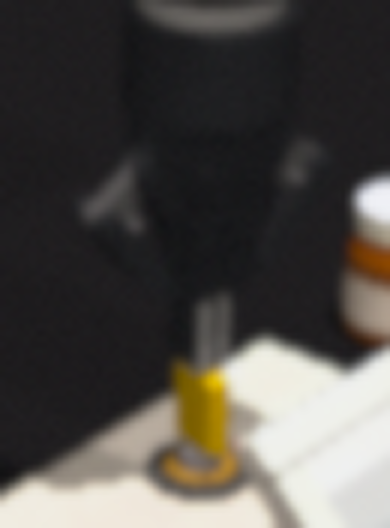

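```bash
for i in 1; do python3 -m handwheel '[{"travel":[0,0,0.0005],"turn":[0,0,0]},{"travel":[0,0,0.001],"turn":[0,0,0]}]'|grep -E "eef|force"; python3 -m handwheel '[{"travel":[0,0,0.0005],"turn":[0,0,0]},{"travel":[0,0,0.001],"turn":[0,0,0]}]'|grep -E "eef|force";done;python3 - <<'E'
from h import *
c=viewer.capture("scene")
print(c["pixels"][210:226,343,2])
E
```

```text
eef_pos: [0.502, 0.1046, 0.2295]
force: [-1.7, -0.4, 8.5]
eef_pos: [0.5022, 0.1046, 0.2294]
force: [-3.2, -0.1, 13.9]
[131 131 130 129 127 122 115 118 137 152 138 111 118 175 226 238]
```

There is a firm stop at TCP z 0.2295, which puts the head top at 0.157 m. That is exactly the height of a fully seated key, and the picture didn't change under 14 N. So the key was home and the pixel estimate was biased. I'll retreat, check and hand in.

```bash
python3 -m handwheel '[{"travel":[0,0,-0.01],"turn":[0,0,0]},{"travel":[0,0,-0.03],"turn":[0,0,0]},{"travel":[0,0,-0.06],"turn":[0,0,0]},{"travel":[0,0,-0.09],"turn":[0,0,0]},{"travel":[0.04,0,-0.1],"turn":[0,0,0]},{"travel":[0.08,0,-0.1],"turn":[0,0,0]},{"travel":[0.12,0,-0.1],"turn":[0,0,0]},{"travel":[0.16,0,-0.1],"turn":[0,0,0]},{"travel":[0.19,0,-0.1],"turn":[0,0,0]},{"travel":[0.2,0,-0.1],"turn":[0,0,0]},{"travel":[0.2,0,-0.1],"turn":[0,0,0]},{"travel":[0.2,0,-0.1],"turn":[0,0,0]}]'
python3 - <<'E'
from h import *
a=viewer.capture("scene")["pixels"][100:350,150:520];b=viewer.capture("top")["pixels"][90:320,130:560]
cv2.imwrite("pics/fin.png",cv2.resize(a,None,fx=2,fy=2,interpolation=cv2.INTER_CUBIC));cv2.imwrite("pics/fint.png",cv2.resize(b,None,fx=1.8,fy=1.8))
E
python3 st.py
```

```text
t: 28.28
eef_pos: [0.3042, 0.1296, 0.3275]
tcp_rot: [[-0.992, 0.125, 0.0], [0.125, 0.992, -0.0], [-0.0, -0.0, -1.0]]
force: [-0.2, 0.1, 0.4]
finger_gap: -0.0003
t 28.375 pos [0.3042 0.1295 0.3274] yawx 172.79 z [-4.e-04 -3.e-04 -1.e+00] F [-1.3 -0.1 -0.3] M [-0.02  0.03  0.04] gap -0.0003 q [ 0.403 -0.24  -0.33   1.481 -0.     0.529]
```

View pics/fin.png

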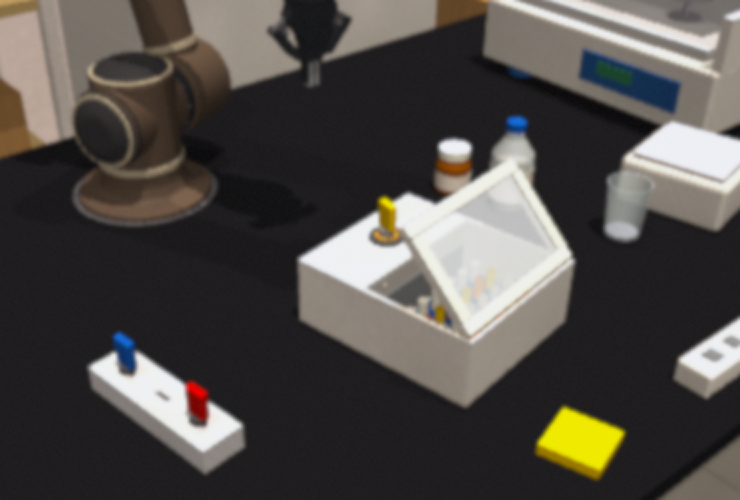

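View pics/fint.png

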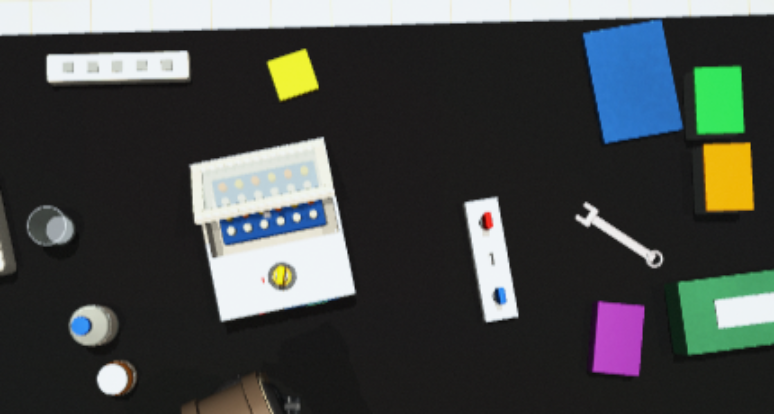

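The hood is up at (490,240), the key stands in the lock at (387,215), the blue and red keys are in the rack, and the bystanders are where they were. I'm handing in.

```bash
python3 -c "
from station import bot
print(bot.close_job())"
```

```text
the job is handed in; nothing more can be done
None
```

The yellow key is in the lock and the hood is open. I handed the job in at about 28 s of the 72 s allowed.

- **Finding the slot:** I took the yellow key from the rack's middle slot. With the key standing on the lock's face at up to about 10 N, I slid it sideways until it dropped in.
- **Key home:** It stopped 22.0 mm below first contact, with about 9 N on it.
- **Turning:** I turned it about 62° clockwise and the hood sprang up by itself. I then released the key and backed off.

**Last checks:**
- **Hood and bench:** The hood is up, and the blue and red keys are still in the rack. The other bench items look unmoved, and the robot touches nothing.
- **One disagreement:** After release, the picture suggested the key had ridden up about 4 mm. I pressed its head lightly from above with the closed fingers, up to 14 N. It stopped firmly at the height of a fully seated key, and the picture did not change. I took the pixel estimate to be wrong and the key to be fully home.

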